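# Pile the culture dishes and press the bander's treadle

### The job

Put the two loose 60 mm culture dishes on top of the one that stands on the bander's platform, squarely, so that the three make one straight, flush pile, and let go of it. Then reach in under the guard with the gripper's fingertips, press the treadle all the way down to its stop without forcing it, hold it there for a second and let it rise again. Leave the pile straight and everything else on the bench where it stands.

Things in the scene. Friction and masses are not known exactly. Their poses are not given: they have to be found in the camera images.
- dish_base: closed clear culture dish with cream agar, a flat disc 60 mm across and 15 mm high, about 30 g; it already stands near the middle of the bander's platform. Origin: centre of its underside, z up.
- dish_a: one of the two loose 60 mm dishes on the bench, same as dish_base (60 mm across, 15 mm high). Origin: centre of its underside. Either loose dish may go second or third.
- dish_b: the other loose 60 mm dish, same as dish_base (60 mm across, 15 mm high). Origin: centre of its underside.
- bander: pile bander, fixed to the bench: a square platform 110 x 110 mm, 30 mm high with a flat steel top, and behind it (its +x side) a white housing 62 mm high from x = +55 to +130 mm, 110 mm wide, with two lugs (100 mm high) that hold the presser arm. Origin: under the centre of the platform, z up; its front (-x) faces roughly the robot.
- platform (a point): centre of the platform's top, 30 mm above the bench; axes as the bander
- presser (a joint): angle of the presser arm, 38 mm wide at its end: 0 = upright at bander x = +85 mm, its tip 190 mm above the bench, clear of the platform; it swings down (to 1.45 rad, just above a pile of three dishes) while the treadle is pressed and back up with it
- guard: guarded treadle switch, fixed to the bench: housing 150 mm deep (x), 140 wide (y), 93 high with grey walls and a clear plastic roof, open only at its own -x side, which faces roughly world -y (the robot's right). Inside 132 mm wide; roof 3 mm thick, underside 90 mm above the bench, front edge at x = -75 mm. Origin: centre of its underside, z up. Over 45 N on treadle or guard damages it.
- treadle (a joint): angle of the spring treadle inside the guard: 0 = up at rest, grows as its front is pressed down, 0.19 rad = on its stop. Aluminium plate 95 x 100 mm hinged at its far end (guard x +30, z 18 mm), its front edge about 10 mm inside the roof's. So the tool can come in only tilted (about 45 degrees). At the pad about 5 N starts it and 11 N brings it to the stop, then it turns hard; it springs back.
- pad (a point): point to press: middle of the treadle's top, 9 mm behind its front edge and about 20 mm inside the roof's front edge; moves with the treadle (86 mm from its hinge): about 38 mm above the bench at rest, 22 mm on the stop
- small_dish: bystander: a smaller closed dish, 35 mm across and 12 mm high, among the loose dishes; not for the pile. Origin under its centre.
- large_dishes: bystander: two 90 mm dishes in one pile, 32 mm high, far side of the bench; not for the pile. Origin under its centre.
- bottle: bystander: glass bottle with a blue cap, 70 mm across, 150 mm high, on the left. Origin under its centre.
- jar: bystander: glass jar, 60 mm across, 80 mm high, far side. Origin under its centre.
- timer: bystander: white timer block 60 x 70 x 22 mm on the left. Origin under its centre.
- tipbox: bystander: box 120 x 85 x 60 mm on the right. Origin under its centre.
- marker: bystander: pen 14 mm thick, 120 mm long, lying in front. Origin: at its underside, mid-length.
- spatula: bystander: spatula 170 mm long, lying in front on the right. Origin: at its underside, mid-length.
Not all that is in view belongs to the job. What is shaped like the dish_b but green or pink is not meant.

How it is judged (in metres and radians):
On the way, in this order (a step that is already met when the one before it is completed fails the run):
1. the three dishes stand in one straight pile on the platform, let go and at rest (horizontal distance between each of dish_a, dish_b and dish_base below 0.006 m and horizontal distance between dish_a and dish_b below 0.006 m and horizontal distance between dish_base and platform below 0.015 m and ((z of dish_a in the frame of platform between 0.012 and 0.018 m and z of dish_b in the frame of platform between 0.027 and 0.033 m) or (z of dish_b in the frame of platform between 0.012 and 0.018 m and z of dish_a in the frame of platform between 0.027 and 0.033 m)) and angle between each of dish_base, dish_a, dish_b's own z axis and vertical below 0.06 rad and linear speed of each of dish_base, dish_a, dish_b below 0.02 m/s and contact force between the fingers and dish_base below 0.05 N and contact force between the fingers and dish_a below 0.05 N and contact force between the fingers and dish_b below 0.05 N), for 0.2 s.
2. the fingers hold the treadle down on its stop, the pile still straight (value of joint treadle above 0.175 rad and contact force between the fingers and guard above 2 N and horizontal distance between each of dish_a, dish_b and dish_base below 0.006 m and horizontal distance between dish_a and dish_b below 0.006 m and horizontal distance between dish_base and platform below 0.015 m and ((z of dish_a in the frame of platform between 0.012 and 0.018 m and z of dish_b in the frame of platform between 0.027 and 0.033 m) or (z of dish_b in the frame of platform between 0.012 and 0.018 m and z of dish_a in the frame of platform between 0.027 and 0.033 m)) and angle between each of dish_base, dish_a, dish_b's own z axis and vertical below 0.06 rad), for 0.6 s.
3. the treadle is let up again (value of joint treadle below 0.03 rad), for 0.2 s.
At the end, for the whole second after the job is handed in: dish_base, dish_a and dish_b in one level pile on the platform (each pair within 6 mm of coaxial, the base dish within 15 mm of the platform's centre, tilt under 0.06 rad), at rest and untouched; treadle up again (under 0.03 rad) (all of step 1 and value of joint treadle below 0.03 rad).
It fails at once if treadle or guard pushed with more than 45 N (contact force between any of the fingers, the arm and guard above 45 N).
It fails at once if a bystander shoved more than 30 mm (distance of any of small_dish, large_dishes, bottle, jar, timer, tipbox, marker, spatula from where it was at the start of the episode above 0.03 m).
It fails at once if bottle, jar or a bystander dish knocked over (angle between any of bottle, jar, small_dish, large_dishes's own z axis and vertical above 0.5 rad).
It also fails if it takes over 72 s, if anything falls off the work surface, if the arm or the gripper's body presses on something with over 40 N, if the wrist force passes 120 N, or if a joint passes its speed limit or range.

### The arm

A 6-joint arm with a two-finger parallel gripper is mounted at the origin on the work surface. World frame = base frame: x ahead of the robot, y to its left, z up, the work surface at z = 0. Lengths are in mm, angles in rad, forces in N, time in s.
With the tool pointing down it reaches from about 400 to 925 mm from the base axis. Payload 12.5 kg.
Tool frame: the origin (TCP) lies at the centre of the arm's flange, where the gripper is bolted on; the fingertips stand 190 mm ahead of it and the grasp point (between the pads) lies env.grip_point_offset ahead of it (env.grip_point_offset is the distance from the TCP to the grasp point, in mm); z points along the fingers, x is the direction in which the jaws open and shut, and the axes are right-handed (so a half turn about z gives the same grasp; the last joint's range is limited). The gripper opens to 95 mm and grips with 3 to 60 N. Pads are 20 mm wide; open, the fingers measure 119 mm over their backs; the gripper's body (75 mm by 180 mm) begins 59 mm behind the grasp point.
Start: joints at [1.187, 0.491, 1.559, -0, 1.092, -0.106], TCP at [171.376, 601.045, 404.761] pointing down, gripper open.
Joint ranges: [-3.1, 3.1], [-0.84, 2.19], [0.05, 2.79], [-1.13, 4.28], [0.06, 2.93], [-2.69, 2.69]. Speed limits (rad/s): [2.22, 2.22, 2.79, 3.14, 3.14, 3.14].

### API

Orientations are given as [roll, pitch, yaw] about the fixed x, y, z axes, in that order (R = Rz(yaw) Ry(pitch) Rx(roll)).
In Python, from cell import state, read_camera, camera_model, job_done, env gives the robot as it stands.
- The arm moves only by the tool arm_command, never from a script. Its argument "steps" is a list of rows, each a list of 6 numbers: the shift along the tool's x, y, z in cm, then the turn, a rotation vector about the tool's x, y, z in degrees. In form: [[dx, dy, dz, rx, ry, rz], ...]. A call has 1 to 12 rows; each row is the pose to reach, as a shift and turn from the pose commanded when the call began, along the tool's axes at that moment; what a row does not reach only later rows make up. A row lasts 1/12 s, in which the tool goes at most 41.7 mm and 7.16 degrees, less where a joint would pass 70% of its speed; a pose out of reach is approached as far as the arm can. A call with a gripper value outside its range is refused whole. "jaw" is the finger opening in cm, from 0 to 9.51, set as the call begins (left out, the last holds). The fingers move at their own pace and stop on an object; the grip force is fixed at half the most. Time passes only in rows, so rows that repeat a pose let the fingers close. It gives the time, the measured TCP pose, the force and the opening at its end, in the units of the state.
- state(): the state, without advancing time (a new reading comes with each control period).
- read_camera(name): name is "scene" or "top" or "wrist"; returns the picture (400x640x3 uint8, red, green, blue); there is no depth.
- camera_model(name): a dict with "K" (3x3 intrinsics, pixels), "xyz" and "rotation" of the camera in the world. Camera axes: x right, y up, looking along -z (the intrinsics and any distortion apply to the point x, -y, -z); pixel columns grow to the right and rows downward; lengths in mm; the calibration is good to about 2 mm. A picture is of the moment at which its call begins: read the wrist's pose just before it. camera_model takes no time and is no camera call; for the wrist camera it gives the pose at the moment of the call.
- job_done(): hands the job in, once; it reports no verdict.
The state is a dict: "t": time; "joints": joint angles; "qvel": joint speeds; "tau": joint torques, N m; "eef_pos": TCP position; "tcp_rot": TCP orientation; "ft_force": force on the tool from outside, world axes, zero at the start; "moment": the same for the moment, N m; "opening": opening from 0.0 (shut) to 1.0 (fully open).
Only numpy, scipy, OpenCV 4.12 (cv2) and the standard library are available. Lean on these libraries where they do the work, as an engineer would, in place of code of your own. Each camera call takes 0.05 s, during which the arm holds its last target. There are 200 camera calls.

## Working session

There is one attempt and no reset: what is moved stays moved. The work goes in short steps, Python scripts to look and compute and a tool call to move; the robot and the scene stay as the last step left them, time stands still between calls to the robot, and variables do not carry over. Pictures are saved under pics/ and viewed, about 8 in all and at most 12, crops included, and the job is handed in when it is done.

Besides the shell and the picture viewer there is one more tool, called after "Call:" as name(argument=value, ...) on one line, values as JSON. arm_command: Moves the arm, as the interface text tells. Its arguments: {"type":"object","properties":{"steps":{"type":"array"},"jaw":{"type":"number"}},"required":["steps"]}

```bash
ls; mkdir -p pics; python3 - <<'E'
from cell import *
import cv2
s=state();print(s);print(env.grip_point_offset)
for n in("scene","top","wrist"):
    m=camera_model(n);print(n,m)
    cv2.imwrite(f"pics/{n}0.png",cv2.cvtColor(read_camera(n),cv2.COLOR_RGB2BGR))
E
```

```text
pics
{'t': 0.0, 'joints': array([ 1.18739151e+00,  4.91578173e-01,  1.55947030e+00, -4.07645503e-07,
        1.09171467e+00, -1.05611231e-01]), 'qvel': array([-0.00092915, -0.00064714, -0.00011032, -0.00013172,  0.00084766,
       -0.00110756]), 'tau': array([-1.30009616e-03, -6.12635064e+01, -2.58190763e+01,  6.92658685e-02,
        4.80902789e-02, -1.87040123e-04]), 'eef_pos': array([171.36764417, 601.00927408, 404.14288324]), 'tcp_rot': array([-3.14146963e+00,  1.16400366e-03,  1.29300300e+00]), 'ft_force': array([ 0.5904208 ,  0.2461034 , -0.23900457]), 'moment': array([-0.03274763, -0.02368852,  0.01371939]), 'opening': 1.001702539316805}
171.3
scene {'K': array([[446.93071632,   0.        , 326.080254  ],
       [  0.        , 446.93071632, 204.44465464],
       [  0.        ,   0.        ,   1.        ]]), 'xyz': array([1010.10201155, -638.98807654, 1287.42376696]), 'rotation': array([0.57373448, 0.0075819 , 0.59298671])}
top {'K': array([[458.09310618,   0.        , 319.13866445],
       [  0.        , 458.09310618, 200.74725185],
       [  0.        ,   0.        ,   1.        ]]), 'xyz': array([ 460.3907476 ,   12.40862692, 1467.09262414]), 'rotation': array([ 0.08491719, -0.01417459, -1.59713897])}
wrist {'K': array([[355.67722652,   0.        , 322.43760923],
       [  0.        , 355.67722652, 201.44721515],
       [  0.        ,   0.        ,   1.        ]]), 'xyz': array([ 93.35426609, 622.50681566, 384.55076209]), 'rotation': array([-2.91675131e-01,  5.39349476e-04,  1.29228415e+00])}
```

View pics/top0.png

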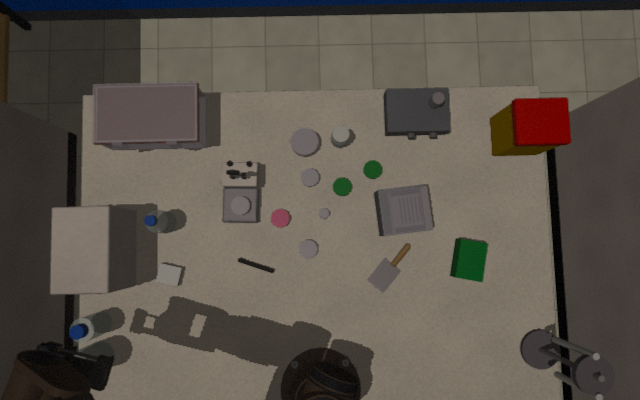

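View pics/scene0.png

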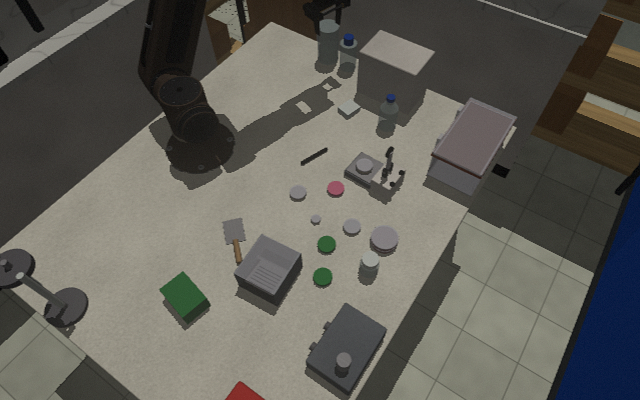

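The top view shows cream or clear discs at (310,177), (308,248) and (241,205, on the platform). There is a small disc at (324,213), a large pile at (305,142), green discs at (342,187) and (373,169), and a pink one at (280,218). The two loose 60 mm dishes should be (310,177) and (308,248), the only uncoloured discs of the right size. I'll confirm that in an enlarged crop while measuring.

```bash
cat > h.py <<'E'
from cell import *
import cv2, numpy as np
from scipy.spatial.transform import Rotation as R
def pic(n):
    m=camera_model(n); return cv2.cvtColor(read_camera(n),cv2.COLOR_RGB2BGR),m
def ray(m,u,v,z):
    d=np.linalg.inv(m["K"])@[u,v,1]; d=R.from_euler("xyz",m["rotation"]).as_matrix()@(d*[1,-1,-1])
    o=m["xyz"]; return o+d*(z-o[2])/d[2]
def proj(m,p):
    c=R.from_euler("xyz",m["rotation"]).as_matrix().T@(np.array(p,float)-m["xyz"]); q=m["K"]@(c*[1,-1,-1]); return q[:2]/q[2]
E
python3 - <<'E'
from h import *
im=cv2.imread("pics/top0.png"); m=camera_model("top"); sc=camera_model("scene")
for n,u,v,z in[("d1",310,177,15),("d2",308,248,15),("base",241,205,45),("small",324,213,12),("large",305,142,32),("pink",280,218,15),("g1",342,187,15)]:
    p=ray(m,u,v,z);print(n,p.round(),proj(sc,p).round())
for n,u,v,z in[("plat fl",223,222,30),("fr",259,222,30),("bl",224,187,30),("br",259,187,30),("g fr-",382,235,93),("g",433,229,93),("g",376,190,93),("g",428,184,93)]: print(n,ray(m,u,v,z).round())
h=cv2.cvtColor(im,cv2.COLOR_BGR2HSV)
for u,v in[(310,177),(308,248),(241,205),(324,213),(270,240)]: print(h[v,u])
a=cv2.resize(im[130:280,210:440],None,fx=3.4,fy=3.4,interpolation=cv2.INTER_CUBIC); cv2.imwrite("pics/crop1.png",cv2.convertScaleAbs(a,alpha=1.4))
E
```

```text
d1 [660.  16.  15.] [352. 226.]
d2 [435.  28.  15.] [299. 192.]
base [574. 232.  45.] [364. 165.]
small [544. -26.  12.] [316. 218.]
large [770.  29.  32.] [384. 237.]
pink [532. 114.  15.] [336. 188.]
g1 [626. -86.  15.] [326. 243.]
plat fl [523. 291.  30.]
fr [520. 179.  30.]
bl [633. 287.  30.]
br [630. 177.  30.]
g fr- [ 469. -196.   93.]
g [ 483. -350.   93.]
g [ 605. -183.   93.]
g [ 619. -341.   93.]
[  0  18 112]
[  0  18 114]
[  8  18 113]
[173  20 113]
[ 18  47 125]
```

View pics/crop1.png

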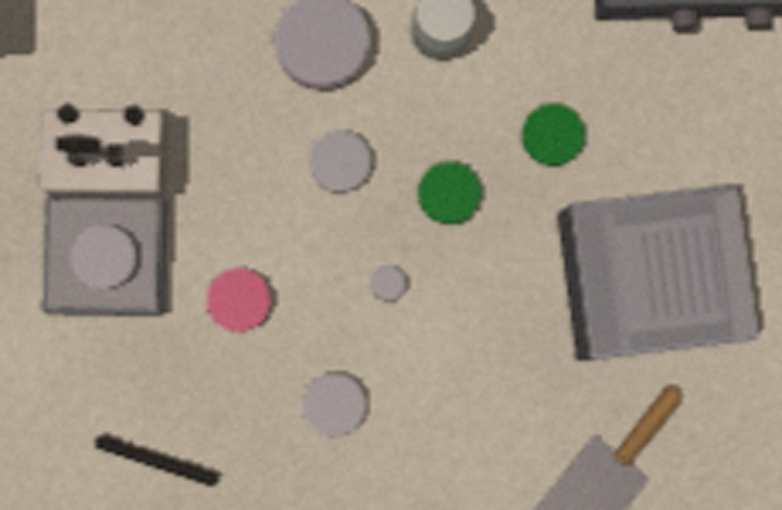

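Confirmed: the uncoloured 60 mm discs are dish 1 at about (660,16) mm and dish 2 at about (435,28) mm. The 35 mm disc, the pink one and the green ones are not meant. The scene view agrees to about 1 px. I'll hover over the base dish first for a precise wrist view.

```bash
cat >> h.py <<'E'
def rel(xyz,rpy,cur=None):
    s=state(); p,r=(s["eef_pos"],s["tcp_rot"]) if cur is None else cur
    A=R.from_euler("xyz",r); B=R.from_euler("xyz",rpy)
    d=A.inv().apply(np.array(xyz,float)-p); w=(A.inv()*B).as_rotvec(degrees=True)
    print("row",(d/10).round(2).tolist()+w.round(2).tolist(),"rows",round(max(np.linalg.norm(d)/41.7,np.linalg.norm(w)/7.16),1),"t",round(s["t"],2))
E
python3 - <<'E'
from h import *
rel([574,232,340],[np.pi,0,1.543],(np.array([171.376,601.045,404.761]),[np.pi,0,1.293]))
E
```

```text
row [-24.45, 48.84, 6.48, 0.0, 0.0, -14.32] rows 13.2 t 0.15
```

Call:
arm_command(steps=[[-24.45,48.84,6.48,0,0,-14.32],[-24.45,48.84,6.48,0,0,-14.32],[-24.45,48.84,6.48,0,0,-14.32],[-24.45,48.84,6.48,0,0,-14.32],[-24.45,48.84,6.48,0,0,-14.32],[-24.45,48.84,6.48,0,0,-14.32],[-24.45,48.84,6.48,0,0,-14.32],[-24.45,48.84,6.48,0,0,-14.32],[-24.45,48.84,6.48,0,0,-14.32],[-24.45,48.84,6.48,0,0,-14.32],[-24.45,48.84,6.48,0,0,-14.32],[-24.45,48.84,6.48,0,0,-14.32]])

```text
t: 1.15
eef_pos: [536.4, 265.9, 345.9]
tcp_rot: [-3.141, -0.0, 1.543]
ft_force: [0.3, 0.6, -0.4]
opening: 1.0
```

Call:
arm_command(steps=[[-3.0,3.4,0.5,0,0,0],[-3.0,3.4,0.5,0,0,0],[-3.0,3.4,0.5,0,0,0],[-3.0,3.4,0.5,0,0,0]])

```text
t: 1.48
eef_pos: [568.0, 236.7, 340.8]
tcp_rot: [-3.141, 0.0, 1.542]
ft_force: [0.1, 0.5, -0.2]
opening: 1.003
```

```bash
python3 - <<'E'
from h import *
s=state();print(s["eef_pos"],s["qvel"].round(3)); im,m=pic("wrist"); cv2.imwrite("pics/w_base.png",im)
np.save("m_base.npy",m,allow_pickle=True); print(m["xyz"],m["rotation"],proj(m,[574,232,45]))
E
```

```text
[568.02032378 236.68596417 340.84150863] [ 0.032 -0.013  0.007  0.     0.     0.001]
[486.94175332 238.27694163 321.24683078] [-2.90859515e-01 -5.02528556e-05  1.54136311e+00] [317.86219304 206.75391979]
```

View pics/w_base.png

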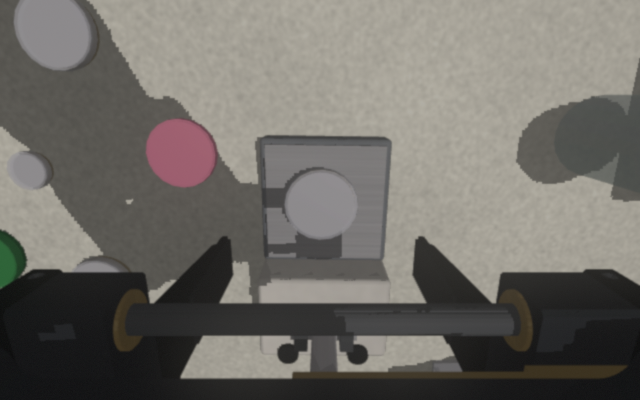

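The base dish is at about (321,204) with its rim clear against the darker platform. The presser is upright behind it, and the pink dish is to the left.

```bash
cat >> h.py <<'E'
def circ(im,c,w=60,r=(30,46)):
    x0,y0=int(c[0]-w),int(c[1]-w); g=cv2.medianBlur(cv2.cvtColor(im,cv2.COLOR_BGR2GRAY),3)[max(y0,0):y0+2*w,max(x0,0):x0+2*w]
    g=cv2.resize(g,None,fx=4,fy=4,interpolation=cv2.INTER_CUBIC)
    h=cv2.HoughCircles(g,cv2.HOUGH_GRADIENT_ALT,1,20,param1=100,param2=0.6,minRadius=r[0]*4,maxRadius=r[1]*4)
    return None if h is None else h[0][:,:3]/4+[max(x0,0)-.375,max(y0,0)-.375,0]
E
python3 - <<'E'
from h import *
im=cv2.imread("pics/w_base.png"); m=np.load("m_base.npy",allow_pickle=True).item()
print(circ(im,(318,205)))
for c in circ(im,(318,205)): print(ray(m,c[0],c[1],45))
print([ray(m,u,v,30).round(1) for u,v in[(263,138),(390,140),(260,258),(384,258)]])
rel([660,16,310],[np.pi,0,1.543])
E
```

```text
[[320.875      205.875       35.37350082]]
[573.3226558  234.47548244  45.        ]
[array([519. , 189.1,  30. ]), array([523.6, 292.1,  30. ]), array([625.4, 178.2,  30. ]), array([628.7, 289.4,  30. ])]
row [-21.87, 9.85, 3.11, -0.04, -0.0, 0.02] rows 5.8 t 1.53
```

Call:
arm_command(steps=[[-21.9,9.85,3.1,0,0,0],[-21.9,9.85,3.1,0,0,0],[-21.9,9.85,3.1,0,0,0],[-21.9,9.85,3.1,0,0,0],[-21.9,9.85,3.1,0,0,0],[-21.9,9.85,3.1,0,0,0],[-21.9,9.85,3.1,0,0,0],[-21.9,9.85,3.1,0,0,0]])

```text
t: 2.2
eef_pos: [660.5, 15.0, 310.0]
tcp_rot: [-3.141, -0.0, 1.542]
ft_force: [-0.6, -0.2, -0.6]
opening: 1.002
```

```bash
cat > look.py <<'E'
import sys
from h import *
x,y,z=map(float,sys.argv[2:5]); s=state();print(s["eef_pos"],s["tcp_rot"],s["joints"].round(3)); im,m=pic("wrist"); cv2.imwrite(sys.argv[1],im)
c=circ(im,proj(m,[x,y,z])); print(c)
if c is not None:
    for q in c: print(ray(m,q[0],q[1],z).round(2))
E
python3 look.py pics/w_d1.png 660 16 15
```

```text
[660.51584251  15.02165481 309.99347841] [-3.14110413e+00 -2.74026598e-04  1.54214837e+00] [-0.077  0.639  1.559  0.     0.944 -1.62 ]
None
```

```bash
python3 - <<'E'
from h import *
im=cv2.imread("pics/w_d1.png"); m=camera_model("wrist"); c=proj(m,[660,16,15]); print(c)
h=cv2.cvtColor(cv2.GaussianBlur(im,(0,0),1),cv2.COLOR_BGR2HSV); x,y=c.astype(int)
print(h[y,x-50:x+51:5,1],h[y,x-50:x+51:5,2])
k=cv2.inRange(h,(0,0,60),(255,32,255)); cs,_=cv2.findContours(k[y-60:y+60,x-60:x+60],0,cv2.CHAIN_APPROX_NONE)
q=max(cs,key=cv2.contourArea)+[x-60,y-60]; e=cv2.fitEllipse(q); print(e,ray(m,*e[0],15),ray(m,*e[0],7))
E
```

```text
[323.09394552 199.31852195]
[19 21 21 12  5  5  7  5  5  5  5  5  5  3  3  3  3  3 20 23 21] [ 94  95  97 110 145 146 147 147 147 148 148 148 148 148 148 148 148 151
 167 170 170]
((322.5, 198.5), (140.80731201171875, 140.80731201171875), 0.0) [659.29832494  15.53981106  15.        ] [661.62548391  15.47939328   7.        ]
```

View pics/w_d1.png

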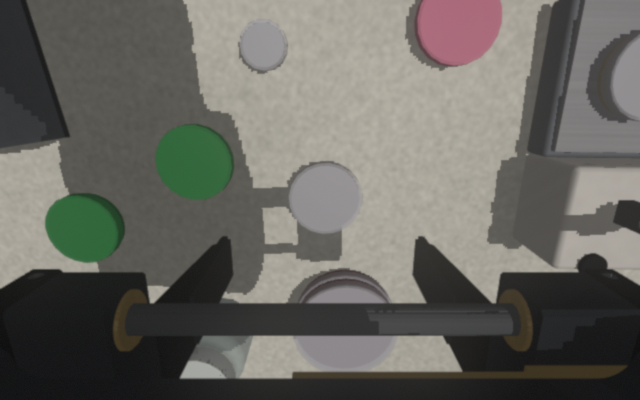

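The loose dish is at about (324,197) with free bench on both sides. The large pile is at (345,320), well under the gripper body.

```bash
cat >> h.py <<'E'
def circ(im,c,w=60,smax=13):
    x,y=int(c[0]),int(c[1]); h=cv2.cvtColor(cv2.GaussianBlur(im,(0,0),0.8),cv2.COLOR_BGR2HSV)
    k=cv2.inRange(h,(0,0,120),(255,smax,255)); k=cv2.morphologyEx(k,cv2.MORPH_OPEN,np.ones((5,5)))
    n,l=cv2.connectedComponents(k); cs,_=cv2.findContours((l==l[y,x]).astype(np.uint8),0,cv2.CHAIN_APPROX_NONE)
    e=cv2.fitEllipse(cv2.convexHull(max(cs,key=cv2.contourArea))); print(np.round(e[1],1)); return [e[0]]
E
python3 - <<'E'
from h import *
m=camera_model("wrist")
im=cv2.imread("pics/w_d1.png");c=circ(im,(323,199))[0];print(c,ray(m,*c,15))
im=cv2.imread("pics/w_base.png");mb=np.load("m_base.npy",allow_pickle=True).item();c=circ(im,(321,204))[0];print(c,ray(mb,*c,45))
rel([659,15.7,194],[np.pi,0,1.543])
E
```

```text
[70.1 73. ]
(325.2384948730469, 197.83712768554688) [658.80398639  17.76336203  15.        ]
[139.1 147.6]
(327.8963317871094, 194.36720275878906) [563.77653277 240.42993241  45.        ]
row [-0.05, -0.12, 11.63, -0.02, -0.02, 0.03] rows 2.8 t 2.25
```

Call:
arm_command(steps=[[0.24,-0.16,4,0,0,0],[0.24,-0.16,8,0,0,0],[0.24,-0.16,10.5,0,0,0],[0.24,-0.16,11.6,0,0,0],[0.24,-0.16,11.6,0,0,0],[0.24,-0.16,11.6,0,0,0]])

```text
t: 2.75
eef_pos: [659.2, 18.9, 195.1]
tcp_rot: [3.141, -0.0, 1.545]
ft_force: [-0.0, -0.2, 1.0]
opening: 0.999
```

Call:
arm_command(jaw=5.0, steps=[[0,0,0,0,0,0],[0,0,0,0,0,0],[0,0,0,0,0,0],[0,0,0,0,0,0],[0,0,0,0,0,0],[0,0,0,0,0,0],[0,0,0,0,0,0],[0,0,0,0,0,0]])

```text
t: 3.42
eef_pos: [659.1, 17.4, 194.5]
tcp_rot: [3.141, -0.0, 1.543]
ft_force: [-0.8, -0.4, 3.8]
opening: 0.623
```

Call:
arm_command(steps=[[0,0,-4,0,0,0],[0,0,-8,0,0,0],[1,-1,-12,0,0,0],[4,-4,-12.5,0,0,0],[7,-7,-12.5,0,0,0],[10,-8.8,-12.5,0,0,0],[13.5,-9.16,-12.5,0,0,0],[17,-9.16,-12.5,0,0,0],[20,-9.16,-12.5,0,0,0],[21.43,-9.16,-12.5,0,0,0],[21.43,-9.16,-10,0,0,0],[21.43,-9.16,-8,0,0,0]])

```text
t: 4.42
eef_pos: [573.3, 235.1, 273.8]
tcp_rot: [3.14, -0.0, 1.545]
ft_force: [0.8, 0.2, -0.5]
opening: 0.622
```

```bash
python3 - <<'E'
from h import *
s=state();print(s["eef_pos"],s["opening"],s["qvel"].round(2)); rel([573.6,234.1,243],[np.pi,0,1.543])
E
```

```text
[573.28582381 235.05794952 273.80698604] 0.6221711688745912 [-0.02  0.33  0.19 -0.   -0.48 -0.01]
row [-0.1, 0.03, 3.08, 0.08, -0.02, 0.1] rows 0.7 t 4.42
```

Call:
arm_command(steps=[[0,0,1.5,0,0,0],[0,0,2.6,0,0,0],[0,0,3.1,0,0,0],[0,0,3.1,0,0,0],[0,0,3.1,0,0,0]])

```text
t: 4.83
eef_pos: [573.8, 234.0, 243.6]
tcp_rot: [3.141, -0.0, 1.543]
ft_force: [0.8, -0.1, -1.3]
opening: 0.622
```

Call:
arm_command(steps=[[0,-0.02,0.15,0,0,0],[0,-0.02,0.25,0,0,0],[0,-0.02,0.35,0,0,0],[0,-0.02,0.35,0,0,0],[0,-0.02,0.38,0,0,0],[0,-0.02,0.38,0,0,0]])

```text
t: 5.33
eef_pos: [573.3, 234.3, 239.5]
tcp_rot: [3.141, -0.0, 1.543]
ft_force: [-0.1, 1.0, -1.6]
opening: 0.621
```

Call:
arm_command(steps=[[0,0,0.05,0,0,0],[0,0,0.05,0,0,0],[0,0,0.08,0,0,0],[0,0,0.08,0,0,0]])

```text
t: 5.67
eef_pos: [573.3, 234.3, 239.4]
tcp_rot: [3.141, -0.0, 1.543]
ft_force: [-1.5, -0.9, 8.1]
opening: 0.622
```

Call:
arm_command(jaw=9.5, steps=[[0,0,-0.03,0,0,0],[0,0,-0.03,0,0,0],[0,0,-0.03,0,0,0],[0,0,-0.03,0,0,0],[0,0,-0.03,0,0,0],[0,0,-0.03,0,0,0],[0,0,-3,0,0,0],[0,0,-7,0,0,0],[0,0,-11.5,0,0,0],[0,0,-11.5,0,0,0],[0,0,-11.5,0,0,0]])

```text
t: 6.58
eef_pos: [573.3, 234.3, 356.3]
tcp_rot: [3.137, -0.002, 1.543]
ft_force: [0.5, 0.4, 0.3]
opening: 1.0
```

```bash
python3 - <<'E'
from h import *
s=state();print(s["eef_pos"],s["opening"]); im,m=pic("wrist"); cv2.imwrite("pics/w_p2.png",im); np.save("m_p2.npy",m,allow_pickle=True)
c=proj(m,[573.5,234.3,60]);print(c)
x,y=c.astype(int); h=cv2.cvtColor(im,cv2.COLOR_BGR2HSV); print(h[y,x-60:x+61:6,2],h[y-60:y+61:6,x,2])
cv2.imwrite("pics/w_p2c.png",cv2.resize(im[y-80:y+100,x-100:x+100],None,fx=3,fy=3,interpolation=cv2.INTER_CUBIC))
E
```

```text
[573.34126922 234.28904857 356.25128483] 1.0000143541868307
[322.76764293 197.5835117 ]
[111  60  74  74 117 141 142 142 143 143 144 143 144 144 144 143 137 124
 124 124 110] [124 126 127  91 107 145 145 143 143 143 144 143 142 142 142 141  85  75
  77  85  86]
```

View pics/w_p2c.png

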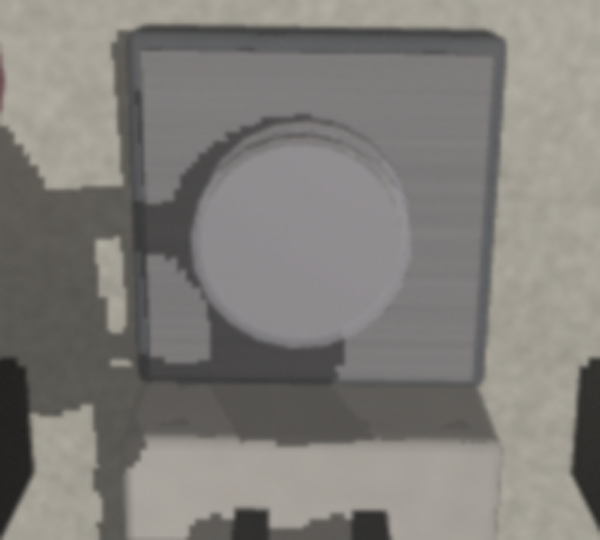

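The second dish stands on the base, and its top face is centred at about (300,243) in the crop. I'll measure how well it sits on the base dish, then head for the other loose dish.

```bash
cat >> h.py <<'E'
def disc(im,m,p,vmin,vmax=255,smax=14):
    c=proj(m,p); x,y=c.astype(int); h=cv2.cvtColor(cv2.GaussianBlur(im,(0,0),0.7),cv2.COLOR_BGR2HSV)
    k=cv2.inRange(h,(0,0,vmin),(255,smax,vmax)); k=cv2.morphologyEx(k,cv2.MORPH_OPEN,np.ones((7,7)))
    n,l=cv2.connectedComponents(k); cs,_=cv2.findContours((l==l[y,x]).astype(np.uint8),0,cv2.CHAIN_APPROX_NONE)
    e=cv2.fitEllipse(cv2.convexHull(max(cs,key=cv2.contourArea))); print(np.round(e[0],2),np.round(e[1],1),ray(m,*e[0],p[2]).round(2))
E
python3 - <<'E'
from h import *
L=lambda n:(cv2.imread(f"pics/w_{n}.png"),np.load(f"m_{n}.npy",allow_pickle=True).item())
for v in(130,134,138): disc(*L("p2"),[573.5,234.3,60],v); disc(*L("base"),[573.5,234.3,45],v)
rel([436,30,310],[np.pi,0,1.543])
E
```

```text
[323.91 196.98] [66.8 73.4] [573.02 235.23  60.  ]
[321.93 204.58] [65.3 71. ] [572.24 235.36  45.  ]
[323.62 197.18] [65.2 71.8] [573.18 235.    60.  ]
[321.94 204.48] [63.9 69.7] [572.16 235.38  45.  ]
[323.65 197.23] [64.  70.3] [573.22 235.02  60.  ]
[321.91 204.26] [62.4 68.4] [571.97 235.36  45.  ]
row [-20.8, -13.14, 4.38, 0.09, -0.03, -0.0] rows 6.0 t 6.63
```

Call:
arm_command(steps=[[-3,-1.5,0,0,0,0],[-6,-4,0,0,0,0],[-9,-6.5,1,0,0,0],[-12,-9,2,0,0,0],[-15,-11,3,0,0,0],[-18,-13.1,4.4,0,0,0],[-20.8,-13.1,4.4,0,0,0],[-20.8,-13.1,4.4,0,0,0],[-20.8,-13.1,4.4,0,0,0],[-20.8,-13.1,4.4,0,0,0]])

```text
t: 7.47
eef_pos: [436.7, 30.2, 308.8]
tcp_rot: [-3.14, -0.0, 1.542]
ft_force: [-0.4, -1.0, 0.1]
opening: 1.0
```

```bash
python3 - <<'E'
from h import *
s=state();print(s["eef_pos"],s["tcp_rot"]); im,m=pic("wrist"); cv2.imwrite("pics/w_d2.png",im); np.save("m_d2.npy",m,allow_pickle=True)
for v in(120,130,134): 
    disc(im,m,[435,29,15],v)
m1=cv2.imread("pics/w_d1.png")
E
```

```text
[436.66661006  30.17772628 308.83932202] [-3.14017484e+00 -2.41294768e-04  1.54228686e+00]
[320.03 193.67] [70.9 74.2] [430.97  27.73  15.  ]
[320.41 193.86] [69.2 73.9] [431.13  28.03  15.  ]
[320.55 194.12] [68.  73.7] [431.35  28.13  15.  ]
```

Call:
arm_command(steps=[[-0.26,-0.51,3,0,0,0],[-0.26,-0.51,7,0,0,0],[-0.26,-0.51,9.5,0,0,0],[-0.26,-0.51,11,0,0,0],[-0.26,-0.51,11.4,0,0,0],[-0.26,-0.51,11.4,0,0,0],[-0.26,-0.51,11.4,0,0,0],[-0.26,-0.51,11.4,0,0,0]])

```text
t: 8.18
eef_pos: [431.6, 27.9, 196.5]
tcp_rot: [3.14, 0.0, 1.544]
ft_force: [0.3, 0.2, 0.2]
opening: 1.001
```

Call:
arm_command(jaw=5.0, steps=[[0,0,0,0,0,0],[0,0,0,0,0,0],[0,0,0,0,0,0],[0,0,0,0,0,0],[0,0,0,0,0,0],[0,0,0,0,0,0],[0,0,0,0,0,0],[0,0,0,0,0,0]])

```text
t: 8.85
eef_pos: [431.4, 27.5, 195.7]
tcp_rot: [3.141, -0.0, 1.543]
ft_force: [-0.8, -0.2, 3.6]
opening: 0.625
```

Call:
arm_command(steps=[[0,0,-4,0,0,0],[0.5,0.5,-8,0,0,0],[3,2.5,-11,0,0,0],[6,4.5,-12.5,0,0,0],[9,6.5,-12.5,0,0,0],[12,8.5,-12.5,0,0,0],[15,10.5,-12.5,0,0,0],[18,12.5,-12.5,0,0,0],[20.5,13.6,-12.5,0,0,0],[21.07,13.61,-10,0,0,0],[21.07,13.61,-7.5,0,0,0],[21.07,13.61,-6.5,0,0,0]])

```text
t: 9.85
eef_pos: [572.6, 234.8, 257.4]
tcp_rot: [-3.138, 0.001, 1.544]
ft_force: [-0.3, 0.2, -0.8]
opening: 0.622
```

Call:
arm_command(steps=[[0,0,0.1,0,0,0],[0,0,0.1,0,0,0],[0,0,0.1,0,0,0],[0,0,0.1,0,0,0]])

```text
t: 10.18
eef_pos: [573.6, 234.1, 261.0]
tcp_rot: [3.14, -0.001, 1.542]
ft_force: [-0.9, 0.4, -0.0]
opening: 0.626
```

Call:
arm_command(steps=[[0.01,-0.03,0.2,0,0,0],[0.01,-0.03,0.35,0,0,0],[0.01,-0.03,0.45,0,0,0],[0.01,-0.03,0.45,0,0,0],[0.01,-0.03,0.45,0,0,0]])

```text
t: 10.6
eef_pos: [573.0, 234.4, 255.7]
tcp_rot: [3.141, -0.0, 1.543]
ft_force: [-1.0, -1.6, 4.1]
opening: 0.621
```

Contact at 4 N, at the expected height. Releasing and rising.

Call:
arm_command(jaw=9.5, steps=[[0,0,0,0,0,0],[0,0,0,0,0,0],[0,0,0,0,0,0],[0,0,0,0,0,0],[0,0,0,0,0,0],[0,0,0,0,0,0],[0,0,-3,0,0,0],[0,0,-7,0,0,0],[0,0,-11.5,0,0,0],[0,0,-11.5,0,0,0],[0,0,-11.5,0,0,0]])

```text
t: 11.52
eef_pos: [573.0, 234.5, 372.8]
tcp_rot: [3.137, -0.002, 1.543]
ft_force: [-0.3, -0.1, -0.5]
opening: 0.995
```

```bash
python3 - <<'E'
from h import *
s=state();print(s["eef_pos"],s["opening"]); im,m=pic("wrist"); cv2.imwrite("pics/w_p3.png",im); np.save("m_p3.npy",m,allow_pickle=True)
for v in(130,134,138): disc(im,m,[573.5,234.3,75],v)
x,y=proj(m,[573.5,234.3,75]).astype(int)
a=cv2.resize(im[y-80:y+100,x-100:x+100],None,fx=2.5,fy=2.5,interpolation=cv2.INTER_CUBIC)
t=cv2.cvtColor(read_camera("top"),cv2.COLOR_RGB2BGR); cv2.imwrite("pics/top2.png",t)
cv2.imwrite("pics/w_p3c.png",cv2.resize(a,(500,450)))
E
```

```text
[572.99878152 234.51558906 372.76558025] 0.995453287915479
[323.43 196.52] [66.6 72.5] [572.73 235.06  75.  ]
[323.29 196.74] [65.3 71.3] [572.91 234.94  75.  ]
[323.22 196.82] [64.  69.6] [572.98 234.88  75.  ]
```

View pics/w_p3c.png

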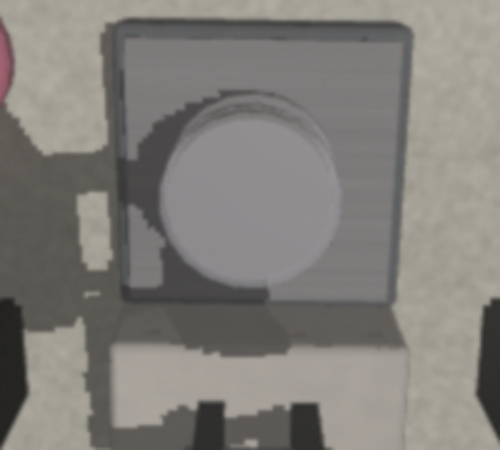

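Top-face centres are base (572.2,235.4), second (573.1,235.1) and third (572.8,235.0), all within 1 mm, so the pile is straight. Next I'll look at the guard from above.

```bash
python3 - <<'E'
from h import *
rel([550,-275,430],[np.pi,0,1.543])
E
```

```text
row [-50.98, -0.86, -6.06, -0.04, 0.01, -0.01] rows 12.3 t 11.62
```

Call:
arm_command(jaw=0, steps=[[-4,0,-4,0,0,0],[-8,0,-6,0,0,0],[-51,-0.9,-6,0,0,0],[-51,-0.9,-6,0,0,0],[-51,-0.9,-6,0,0,0],[-51,-0.9,-6,0,0,0],[-51,-0.9,-6,0,0,0],[-51,-0.9,-6,0,0,0],[-51,-0.9,-6,0,0,0],[-51,-0.9,-6,0,0,0],[-51,-0.9,-6,0,0,0],[-51,-0.9,-6,0,0,0]])

```text
t: 12.62
eef_pos: [550.7, -248.9, 427.4]
tcp_rot: [-3.139, -0.002, 1.543]
ft_force: [-0.0, -0.4, 0.2]
opening: 0.212
```

Call:
arm_command(steps=[[-1,0,0,0,0,0],[-1,0,0,0,0,0],[-1,0,0,0,0,0],[-1,0,0,0,0,0]])

```text
t: 12.95
eef_pos: [551.1, -255.5, 428.5]
tcp_rot: [-3.14, -0.001, 1.544]
ft_force: [0.0, -0.6, -0.2]
opening: 0.006
```

```bash
python3 - <<'E'
from h import *
s=state();print(repr(s["eef_pos"]),repr(s["tcp_rot"]),repr(s["joints"]),s["opening"]); im,m=pic("wrist"); cv2.imwrite("pics/w_g.png",im); np.save("m_g.npy",m,allow_pickle=True)
E
```

```text
array([ 551.07946131, -255.52013198,  428.49731417]) array([-3.14005441e+00, -1.28485698e-03,  1.54370911e+00]) array([-5.42916496e-01,  4.43774124e-01,  1.57366121e+00,  3.97591641e-04,
        1.12612921e+00, -2.08679798e+00]) 0.00587698549742836
```

View pics/w_g.png

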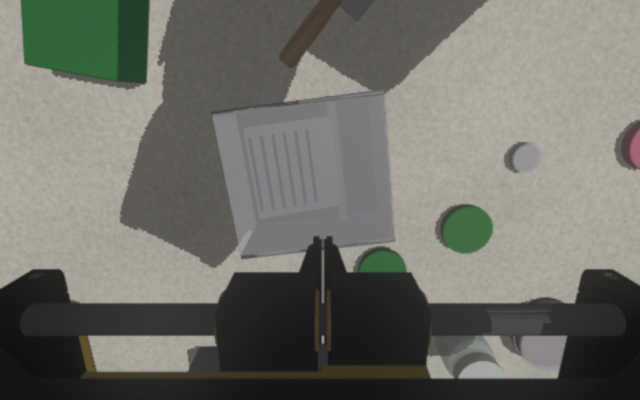

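The guard's roof corners are at about (213,112), (242,257), (384,92) and (394,241). The opening is on the left (world -y), and the ridged treadle shows through the roof from (245,125) to (345,215).

```bash
python3 - <<'E'
from h import *
m=np.load("m_g.npy",allow_pickle=True).item()
P=[ray(m,u,v,93)[:2] for u,v in[(213,112),(242,257),(384,92),(394,241)]]; print(np.round(P,1))
# guard: corners FL? front = -y. coords (x,y): (-75,+70?),...
P=np.array(P); G=np.array([[-75,70],[-75,-70],[75,70],[75,-70]])
# guard x ~ world +y, guard y ~ world -x
a=P-P.mean(0); H=G.T@a; U,S,Vt=np.linalg.svd(H); Rm=Vt.T@U.T; print("yaw",np.arctan2(Rm[1,0],Rm[0,0]),"c",P.mean(0),"det",np.linalg.det(Rm)); print("resid",np.round(a-G@Rm.T,1))
im=cv2.imread("pics/w_g.png"); cv2.imwrite("pics/w_gc.png",cv2.convertScaleAbs(cv2.resize(im[80:270,195:405],None,fx=3.6,fy=3.1,interpolation=cv2.INTER_CUBIC),alpha=1.5,beta=-60))
E
```

```text
[[ 481.2 -348.3]
 [ 618.5 -335.9]
 [ 468.8 -201.3]
 [ 605.9 -188.7]]
yaw 1.6582864664957737 c [ 543.60311151 -268.53920199] det 1.0000000000000002
resid [[ 0.8  1.1]
 [-1.4  1.2]
 [ 1.5 -1.3]
 [-0.9 -1. ]]
```

View pics/w_gc.png

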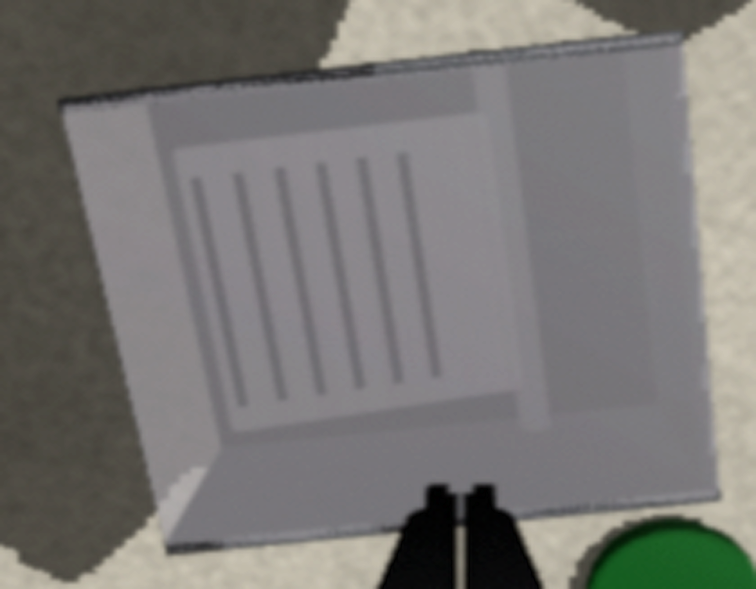

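```bash
cat > ik.py <<'E'
from h import *
from scipy.optimize import least_squares
D=[([1.18739151,.491578173,1.55947030,0,1.09171467,-.105611231],[171.36764417,601.00927408,404.14288324]),([-.077,.639,1.559,0,.944,-1.62],[660.516,15.02,309.99]),([-.542916496,.443774124,1.57366121,.000397591641,1.12612921,-2.08679798],[551.07946131,-255.52013198,428.49731417])]
def rot(q): return R.from_euler("z",q[0])*R.from_euler("y",q[1]+q[2])*R.from_euler("z",q[3])*R.from_euler("y",q[4])*R.from_euler("z",q[5]+np.pi)
def pos(q,k,d6):
    a1,d1,a2,a3,d4=k
    w=R.from_euler("z",q[0]).apply([a1,0,d1]+R.from_euler("y",q[1]).apply([0,0,a2])+R.from_euler("y",q[1]+q[2]).apply([a3,0,d4]))
    return w+rot(q).apply([0,0,d6])
def fit(d6):
    return least_squares(lambda k:np.r_[np.concatenate([pos(q,k,d6)-p for q,p in D]),.02*(k-[50,350,400,0,400])],[50,350,400,0,400]).x
def solve(p,rpy,q0,d6,k):
    T=R.from_euler("xyz",rpy)
    f=lambda q:np.r_[pos(q,k,d6)-p,300*(rot(q).inv()*T).as_rotvec()]
    s=least_squares(f,q0,bounds=([-3.1,-.84,.05,-1.13,.06,-2.69],[3.1,2.19,2.79,4.28,2.93,2.69])); return s.x,np.abs(s.fun).max()
def gp(gx,gy,z,c=(543.6,-268.54),yaw=1.6583): return np.r_[np.array(c)+[gx*np.cos(yaw)-gy*np.sin(yaw),gx*np.sin(yaw)+gy*np.cos(yaw)],z]
def pose(gx,gz,phi,flip=0,yaw=1.6583,L=190,gy=0):
    z=np.array([np.cos(yaw)*np.sin(phi),np.sin(yaw)*np.sin(phi),-np.cos(phi)]); x=np.array([np.sin(yaw),-np.cos(yaw),0])*(1-2*flip)
    M=np.c_[x,np.cross(z,x),z]; return gp(gx,gy,gz)-L*z, R.from_matrix(M).as_euler("xyz")
E
python3 - <<'E'
from ik import *
m=np.load("m_g.npy",allow_pickle=True).item()
print("treadle front",ray(m,251.4,173.5,40),gp(-65,0,40))
for d6 in(80,120,160):
    k=fit(d6); print(d6,k.round(),[np.abs(pos(q,k,d6)-p).max().round(1) for q,p in D])
    for flip in(0,1):
        p,r=pose(-56,40,np.pi/4,flip); 
        for q4 in(0,1.6,3.1):
            q,e=solve(p,r,[-.7,.8,1.5,q4,1.2,-.6+flip*2.5],d6,k); print(flip,p.round(),r.round(3),q.round(2),e.round(2))
E
```

```text
treadle front [ 547.21773856 -330.81453329   40.        ] [ 549.28048314 -333.29130973   40.        ]
80 [ -0. 194. 488. -56. 412.] [np.float64(61.0), np.float64(65.6), np.float64(56.8)]
0 [ 560. -458.  174.] [-2.356  0.     0.088] [-0.74  1.01  1.26  0.5   1.51 -1.03] 0.0
0 [ 560. -458.  174.] [-2.356  0.     0.088] [-0.74  1.01  1.26  0.5   1.51 -1.03] 0.0
0 [ 560. -458.  174.] [-2.356  0.     0.088] [-0.74  1.01  1.26  0.5   1.51 -1.03] 0.0
1 [ 560. -458.  174.] [ 2.356  0.    -3.054] [-0.74  1.01  1.26  0.5   1.51  2.12] 0.0
1 [ 560. -458.  174.] [ 2.356  0.    -3.054] [-0.74  1.01  1.26  0.5   1.51  2.12] 0.0
1 [ 560. -458.  174.] [ 2.356  0.    -3.054] [-0.74  1.01  1.26  0.5   1.51  2.12] 0.0
120 [ -0. 234. 487. -57. 411.] [np.float64(60.9), np.float64(65.6), np.float64(56.8)]
0 [ 560. -458.  174.] [-2.356  0.     0.088] [-0.76  1.07  1.17  0.49  1.55 -1.03] 0.0
0 [ 560. -458.  174.] [-2.356  0.     0.088] [-0.76  1.07  1.17  0.49  1.55 -1.03] 0.0
0 [ 560. -458.  174.] [-2.356  0.     0.088] [-0.76  1.07  1.17  0.49  1.55 -1.03] 0.0
1 [ 560. -458.  174.] [ 2.356  0.    -3.054] [-0.76  1.07  1.17  0.49  1.55  2.12] 0.0
1 [ 560. -458.  174.] [ 2.356  0.    -3.054] [-0.76  1.07  1.17  0.49  1.55  2.12] 0.0
1 [ 560. -458.  174.] [ 2.356  0.    -3.054] [-0.76  1.07  1.17  0.49  1.55  2.12] 0.0
160 [ -0. 273. 487. -59. 411.] [np.float64(60.9), np.float64(65.6), np.float64(56.7)]
0 [ 560. -458.  174.] [-2.356  0.     0.088] [-0.79  1.13  1.07  0.47  1.59 -1.02] 0.0
0 [ 560. -458.  174.] [-2.356  0.     0.088] [-0.79  1.13  1.07  0.47  1.59 -1.02] 0.0
0 [ 560. -458.  174.] [-2.356  0.     0.088] [-0.79  1.13  1.07  0.47  1.59 -1.02] 0.0
1 [ 560. -458.  174.] [ 2.356  0.    -3.054] [-0.79  1.13  1.07  0.47  1.59  2.12] 0.0
1 [ 560. -458.  174.] [ 2.356  0.    -3.054] [-0.79  1.13  1.07  0.47  1.59  2.12] 0.0
1 [ 560. -458.  174.] [ 2.356  0.    -3.054] [-0.79  1.13  1.07  0.47  1.59  2.12] 0.0
```

```bash
python3 - <<'E'
from ik import *
im=cv2.imread("pics/top0.png"); m=camera_model("top"); h=cv2.cvtColor(im,cv2.COLOR_BGR2HSV)
k=cv2.inRange(h,(50,100,40),(80,255,255)); k[:, :440]=0
cs,_=cv2.findContours(k,0,2); c=max(cs,key=cv2.contourArea); print(np.array([ray(m,*p,60)[:2] for p in cv2.boxPoints(cv2.minAreaRect(c))]).round())
ph=np.radians(50); d=np.array([np.sin(ph),-np.cos(ph)])
s=state()
for gy in(-10,):
    C=np.array([-50.6,45.7])
    for b in(80,0):
        t=C-b*d; p,r=pose(t[0],t[1],ph,0,gy=gy); print(b,p.round(1),r.round(4))
p80,r=pose(*(C-80*d),ph,0,gy=-10)
rel([p80[0],p80[1]+20,400],[np.pi,0,1.543])
rel([p80[0],p80[1],380],r,(np.array([p80[0],p80[1]+20,400]),[np.pi,0,1.543]))
E
```

```text
[[ 339. -403.]
 [ 456. -428.]
 [ 437. -526.]
 [ 321. -500.]]
80 [ 576.1 -524.1  219.3] [-2.2689  0.      0.0875]
0 [ 570.7 -463.1  167.8] [-2.2689  0.      0.0875]
row [-24.82, 3.15, 2.87, -0.05, -0.05, 0.08] rows 6.0 t 13.0
row [-2.0, 0.06, 2.0, 40.64, 36.21, 77.65] rows 13.2 t 13.0
```

Call:
arm_command(steps=[[-24.8,3.2,2.9,0,0,0],[-24.8,3.2,2.9,0,0,0],[-24.8,3.2,2.9,0,0,0],[-24.8,3.2,2.9,0,0,0],[-24.8,3.2,2.9,0,0,0],[-24.8,3.2,2.9,0,0,0],[-24.8,3.2,2.9,0,0,0],[-24.8,3.2,2.9,0,0,0]])

```text
t: 13.67
eef_pos: [576.4, -506.0, 398.6]
tcp_rot: [-3.14, -0.002, 1.542]
ft_force: [-0.3, 0.6, -0.9]
opening: 0.005
```

Call:
arm_command(steps=[[-2.0,0.1,2.0,40.64,36.21,77.65],[-2.0,0.1,2.0,40.64,36.21,77.65],[-2.0,0.1,2.0,40.64,36.21,77.65],[-2.0,0.1,2.0,40.64,36.21,77.65],[-2.0,0.1,2.0,40.64,36.21,77.65],[-2.0,0.1,2.0,40.64,36.21,77.65],[-2.0,0.1,2.0,40.64,36.21,77.65],[-2.0,0.1,2.0,40.64,36.21,77.65],[-2.0,0.1,2.0,40.64,36.21,77.65],[-2.0,0.1,2.0,40.64,36.21,77.65],[-2.0,0.1,2.0,40.64,36.21,77.65],[-2.0,0.1,2.0,40.64,36.21,77.65]])

```text
t: 14.67
eef_pos: [577.7, -522.8, 381.4]
tcp_rot: [-2.336, -0.052, 0.215]
ft_force: [-0.1, -0.3, -0.4]
opening: 0.002
```

```bash
python3 - <<'E'
from ik import *
s=state(); print(s["eef_pos"],s["tcp_rot"],s["joints"].round(2),s["ft_force"],s["opening"])
rel([576.1,-524.1,300],[-2.2689,0,.0875])
E
```

```text
[ 577.74781349 -522.82616028  381.36712273] [-2.33581472 -0.05212741  0.21453996] [-0.86  0.84  0.99  0.43  2.   -1.06] [-0.05200042 -0.26867953 -0.35929209] 0.0023460459259210874
row [-0.61, 5.92, 5.56, 3.64, 3.42, 7.08] rows 2.0 t 14.67
```

Call:
arm_command(steps=[[-0.6,5.9,5.6,2.4,2.2,4.7],[-0.6,5.9,5.6,2.4,2.2,4.7],[-0.6,5.9,5.6,2.4,2.2,4.7],[-0.6,5.9,5.6,2.4,2.2,4.7],[-0.6,5.9,5.6,2.4,2.2,4.7],[-0.6,5.9,5.6,2.4,2.2,4.7]])

```text
t: 15.17
eef_pos: [575.8, -526.0, 302.4]
tcp_rot: [-2.297, -0.023, 0.134]
ft_force: [0.1, 0.7, 0.0]
opening: 0.001
```

```bash
python3 - <<'E'
from ik import *
s=state(); print(s["eef_pos"],s["tcp_rot"],s["joints"].round(2),s["ft_force"])
rel([576.1,-524.1,219.3],[-2.2689,0,.0875])
E
```

```text
[ 575.8090661  -525.9549131   302.39754725] [-2.29729908 -0.02308639  0.13393724] [-0.87  0.91  1.06  0.45  1.89 -1.03] [0.07824898 0.67239995 0.03546351]
row [-0.14, 6.09, 5.65, 1.6, 1.15, 2.74] rows 2.0 t 15.17
```

Call:
arm_command(steps=[[-0.14,3,2.8,1.6,1.15,2.74],[-0.14,6.1,5.65,1.6,1.15,2.74],[-0.14,6.1,5.65,1.6,1.15,2.74],[-0.14,6.1,5.65,1.6,1.15,2.74],[-0.14,6.1,5.65,1.6,1.15,2.74],[-0.14,6.1,5.65,1.6,1.15,2.74]])

```text
t: 15.67
eef_pos: [575.6, -525.0, 219.7]
tcp_rot: [-2.269, -0.0, 0.086]
ft_force: [-0.4, 0.4, 0.4]
opening: 0.004
```

```bash
python3 - <<'E'
from ik import *
s=state(); print(s["eef_pos"],s["tcp_rot"],s["joints"].round(2),s["ft_force"])
rel([570.7,-463.1,167.8],[-2.2689,0,.0875])
im,m=pic("wrist"); cv2.imwrite("pics/w_in.png",im); A=R.from_euler("xyz",s["tcp_rot"])
print("tip px",proj(m,s["eef_pos"]+A.apply([0,0,190])),"roof edge px",proj(m,gp(-75,-66,93)),proj(m,gp(-75,66,93)),"treadle front",proj(m,gp(-65,-50,39.7)),proj(m,gp(-65,50,39.7)),"pad",proj(m,gp(-56,-10,38)))
E
```

```text
[ 575.59873232 -524.95518068  219.65301116] [-2.26922354e+00 -3.76629772e-04  8.63961992e-02] [-0.87  0.99  1.11  0.47  1.79 -1.04] [-0.35174908  0.39776975  0.44261437]
row [0.04, -0.02, 8.09, 0.02, -0.06, -0.02] rows 1.9 t 15.67
tip px [322.06975006 255.87080986] roof edge px [416.76781523 200.602685  ] [194.43689712 200.71273321] treadle front [376.79369146 229.27369077] [240.61948239 229.36881633] pad [322.3318043  219.89747639]
```

View pics/w_in.png

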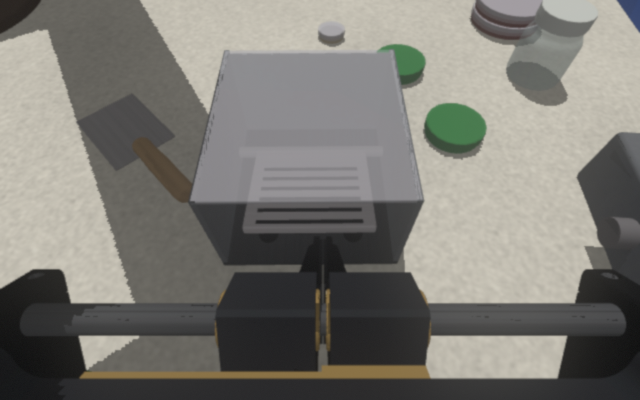

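The treadle front is at row ~230 (predicted 229), the roof edge at row ~200 (predicted 200.6), and the closed fingertips at (322,237) are aimed below the roof edge. Going in along the tool axis.

Call:
arm_command(steps=[[0.04,0,2,0,0,0],[0.04,0,4,0,0,0],[0.04,0,5.5,0,0,0],[0.04,0,6.5,0,0,0],[0.04,0,7.2,0,0,0],[0.04,0,7.4,0,0,0],[0.04,0,7.4,0,0,0],[0.04,0,7.4,0,0,0]])

```text
t: 16.38
eef_pos: [570.6, -468.5, 169.4]
tcp_rot: [-2.266, 0.002, 0.086]
ft_force: [0.2, -0.6, 3.1]
opening: 0.007
```

Call:
arm_command(steps=[[0,0,0.3,0,0,0],[0,0,0.6,0,0,0],[0,0,0.6,0,0,0],[0,0,0.6,0,0,0]])

```text
t: 16.72
eef_pos: [570.1, -464.0, 165.4]
tcp_rot: [-2.266, 0.001, 0.085]
ft_force: [0.4, -2.3, 5.1]
opening: 0.006
```

Contact is at the expected height, with about 5 N at 4 mm of travel. Now pressing straight down in stages.

Call:
arm_command(steps=[[0,0.15,0.13,0,0,0],[0,0.3,0.26,0,0,0],[0,0.46,0.39,0,0,0],[0,0.61,0.51,0,0,0],[0,0.61,0.51,0,0,0],[0,0.61,0.51,0,0,0]])

```text
t: 17.22
eef_pos: [570.1, -464.0, 157.6]
tcp_rot: [-2.266, 0.001, 0.085]
ft_force: [-0.0, -4.1, 6.9]
opening: 0.005
```

Call:
arm_command(steps=[[0,0.08,0.06,0,0,0],[0,0.15,0.13,0,0,0],[0,0.23,0.19,0,0,0],[0,0.23,0.19,0,0,0],[0,0.23,0.19,0,0,0]])

```text
t: 17.63
eef_pos: [570.1, -464.2, 154.8]
tcp_rot: [-2.267, 0.001, 0.085]
ft_force: [0.1, -4.6, 7.9]
opening: 0.003
```

Call:
arm_command(steps=[[0,0.06,0.05,0,0,0],[0,0.12,0.1,0,0,0],[0,0.12,0.1,0,0,0],[0,0.12,0.1,0,0,0]])

```text
t: 17.97
eef_pos: [570.1, -464.3, 153.3]
tcp_rot: [-2.267, 0.001, 0.085]
ft_force: [0.3, -5.3, 8.1]
opening: 0.004
```

Call:
arm_command(steps=[[0,0.04,0.03,0,0,0],[0,0.08,0.065,0,0,0],[0,0.08,0.065,0,0,0]])

```text
t: 18.22
eef_pos: [570.1, -464.3, 152.3]
tcp_rot: [-2.267, 0.001, 0.085]
ft_force: [0.6, -5.5, 8.6]
opening: 0.004
```

Call:
arm_command(steps=[[0,0.04,0.03,0,0,0],[0,0.08,0.065,0,0,0],[0,0.08,0.065,0,0,0]])

```text
t: 18.47
eef_pos: [570.1, -464.4, 151.8]
tcp_rot: [-2.266, 0.001, 0.085]
ft_force: [-0.5, -6.0, 12.0]
opening: 0.007
```

Call:
arm_command(steps=[[0,0.04,0.03,0,0,0],[0,0.06,0.05,0,0,0],[0,0.06,0.05,0,0,0]])

```text
t: 18.72
eef_pos: [570.1, -464.5, 151.5]
tcp_rot: [-2.266, 0.0, 0.085]
ft_force: [-0.8, -6.0, 15.1]
opening: 0.004
```

The force has gone from a soft slope to hard at a corner height of about 21.7 mm, so it is on the stop. Adding a touch more and holding for over a second.

Call:
arm_command(steps=[[0,0.03,0.02,0,0,0],[0,0.03,0.02,0,0,0],[0,0.03,0.02,0,0,0],[0,0.03,0.02,0,0,0],[0,0.03,0.02,0,0,0],[0,0.03,0.02,0,0,0],[0,0.03,0.02,0,0,0],[0,0.03,0.02,0,0,0],[0,0.03,0.02,0,0,0],[0,0.03,0.02,0,0,0],[0,0.03,0.02,0,0,0],[0,0.03,0.02,0,0,0]])

```text
t: 19.72
eef_pos: [570.1, -464.5, 151.4]
tcp_rot: [-2.266, 0.0, 0.085]
ft_force: [-0.1, -6.1, 16.6]
opening: 0.011
```

```bash
python3 - <<'E'
from h import *
s=state();print(s["eef_pos"],s["ft_force"],s["t"])
im,m=pic("wrist"); a=cv2.cvtColor(read_camera("scene"),cv2.COLOR_RGB2BGR)
cv2.imwrite("pics/press.png",np.hstack([cv2.resize(im[130:290,160:460],(420,224)),cv2.resize(a[130:230,310:430],(380,317))[:224]]))
E
```

```text
[ 570.11366585 -464.50260096  151.4261626 ] [-0.13165518 -6.14560768 16.59489255] 19.7167
```

View pics/press.png

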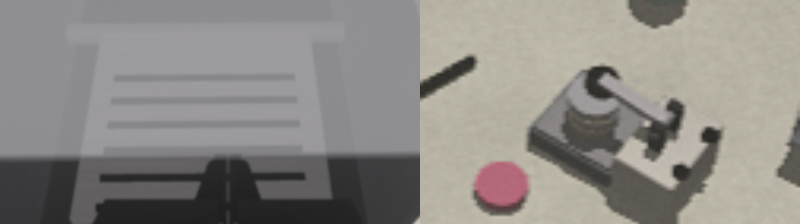

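The fingers are holding the treadle down. The presser arm is fully over the straight pile in the scene crop at (600,85). Letting it rise smoothly and backing out along the entry line.

Call:
arm_command(steps=[[0,-0.2,-0.16,0,0,0],[0,-0.4,-0.32,0,0,0],[0,-0.6,-0.5,0,0,0],[0,-0.8,-0.66,0,0,0],[0,-1.0,-0.83,0,0,0],[0,-1.1,-1.2,0,0,0],[0,-1.1,-1.6,0,0,0],[0,-1.1,-2.4,0,0,0],[0,-1.1,-4,0,0,0],[0,-1.1,-6,0,0,0],[0,-1.1,-9,0,0,0],[0,-1.1,-11,0,0,0]])

```text
t: 20.82
eef_pos: [576.7, -542.7, 229.4]
tcp_rot: [-2.268, 0.002, 0.085]
ft_force: [0.2, 0.4, 0.2]
opening: 0.002
```

Call:
arm_command(steps=[[0,0,0,0,0,0],[0,0,0,0,0,0],[0,0,0,0,0,0],[0,0,0,0,0,0]])

```text
t: 21.15
eef_pos: [577.0, -539.8, 226.5]
tcp_rot: [-2.264, 0.004, 0.086]
ft_force: [0.5, 0.2, 0.9]
opening: 0.001
```

```bash
python3 - <<'E'
from ik import *
s=state();print(s["eef_pos"],s["ft_force"],s["t"])
im,m=pic("wrist"); a=cv2.cvtColor(read_camera("scene"),cv2.COLOR_RGB2BGR); t=cv2.cvtColor(read_camera("top"),cv2.COLOR_RGB2BGR)
print("treadle front up:",proj(m,gp(-65,0,39.7)),"down:",proj(m,gp(-65,0,22)))
cv2.imwrite("pics/end.png",np.vstack([np.hstack([cv2.resize(im[100:290,160:460],(400,253)),cv2.resize(a[130:206,310:430],(400,253))]),np.hstack([cv2.resize(t[120:300,150:500],(800,340))])]))
o=cv2.imread("pics/top0.png"); d=cv2.absdiff(o,t).max(2); n,l,st,ce=cv2.connectedComponentsWithStats((d>40).astype(np.uint8)); print([(x[:4].tolist()) for x in st[1:] if x[4]>25 and x[1]<300])
E
```

```text
[ 576.95904654 -539.76677164  226.47932814] [0.50660361 0.24705324 0.87801911] 21.15
treadle front up: [310.3637007  218.54519271] down: [311.02956432 229.69231321]
[[280, 158, 278, 209], [301, 168, 20, 19], [302, 239, 17, 19], [393, 245, 16, 19], [129, 296, 150, 95]]
```

View pics/end.png

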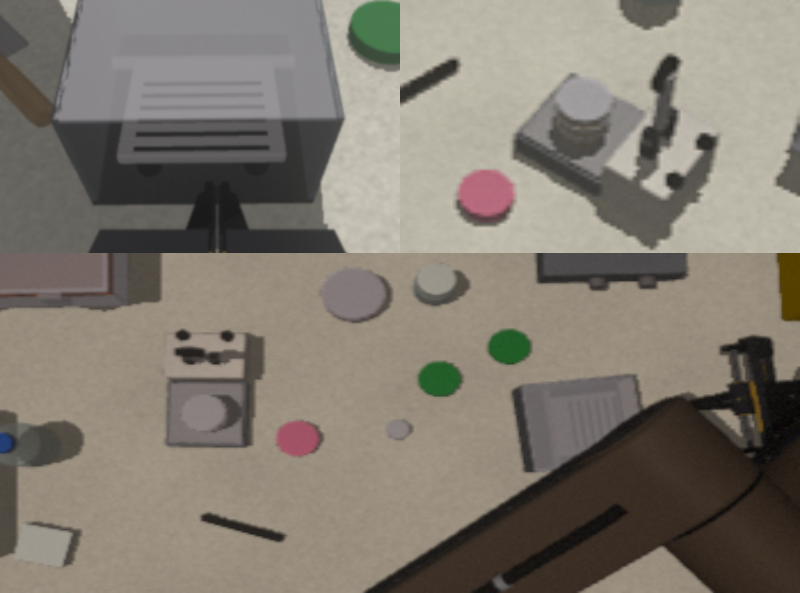

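The treadle front edge is at row ~220 (up predicts 218.5, down 229.7), so it has sprung back. The presser is upright, the pile looks straight, and the visible bystanders haven't moved. Handing in.

```bash
python3 -c "
from cell import *
print(job_done(), state()['t'])"
```

```text
the job is handed in; nothing more can be done
the job is handed in; nothing more can be done
```

I stacked both loose dishes on the base dish, pressed the treadle to its stop and let it rise, then handed the job in at about 21 s. No verdict was reported.

- **Pile:** after the third dish was released, the wrist camera put the three top centres within about 1 mm of each other. They were about 4 mm from the platform centre as I estimated it. I did not re-measure this after the press. The last scene and top pictures show the pile straight and the presser upright.
- **Treadle:** I pressed it with closed fingertips tilted 50 degrees. The force rose softly to about 9 N, then sharply at the expected stop height. I held it there for over a second at about 18 N, well under the 45 N limit, with the presser fully down over the pile. In the last picture the treadle is back up, its front edge at row 220 (218.5 predicted for up, 229.7 for down).
- **Bystanders:** comparing the top view with the start, the only changes away from the arm and its shadow were the two spots the dishes were taken from. The arm hid the tipbox in the last top view, and most of the spatula, so I could not check those two fully; no unexpected force was felt.
- **Disagreement:** the top and wrist cameras differed by up to 4 mm on dish positions. I placed the dishes by the wrist camera only, so its errors largely cancel between dishes.

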